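# Set the stop collar of the drilling jig to a sample block

### The job

Set the stop of the small drilling jig to the sample block lying in its channel: loosen the thumb screw on top of the stop collar before moving the collar, slide the collar along the rod so that it pushes the block gently but fully home against the end block, then tighten the thumb screw firmly again with the collar still touching the block, and let go. Never push hard on the block, and leave the other things on the desk and on the jig where they are.

Things in the scene. Friction and masses are not known exactly. Their poses are not given: they have to be found in the camera images.
- jig: drilling jig, fixed: grey base plate 110x280x12 mm on the desk, with two low steel guide strips (to 22 mm above the desk) that form a channel 32 mm wide along the plate's middle. Origin: centre of the underside, on the desk. Its y axis runs along the rod, from the stop collar towards the end block; x across the plate, z up
- rod: fixed round steel rod, 12 mm thick, along the jig's y axis above the channel, axis 44 mm above the desk, held at the jig's -y end by a pillow block (inner face 114 mm from the jig's middle) and at the +y end by the end block. Origin: on the axis, above the jig's middle
- end_block: aluminium block 50 mm wide (x), 22 mm long (y), rising to 62 mm above the desk, fixed at the jig's +y end. Origin: middle of the flat face, looking to -y, that the sample block must rest against, 24 mm above the desk; axes as the jig's
- stop_collar: round dark steel stop collar on the rod, 42 mm diameter, 18 mm wide along the rod, with a 15 mm round boss on top (to 70 mm above the desk). Origin: its centre, on the rod's axis; axes as the jig's. It cannot turn on the rod. With the screw loose it slides along y over 125 mm with about 2 N of friction; with the screw tight it does not slide. Its two flat faces lie 9 mm either side of the origin
- screw: thumb screw upright in the collar's boss (it travels with the collar): a flat steel spade head 32 mm wide (its own x axis), 9 mm thick (its own y axis), 24 mm tall (84 to 108 mm above the desk) on an 8 mm shank. Origin: centre of the head, 96 mm above the desk, over the rod's axis; z up. Pinch it across its thickness from above; it may be held while the collar is slid
- thrust_pad: clamping pad at the screw's foot, inside the collar; origin on the screw's axis, 34 mm below the head's centre. Right-hand thread: counterclockwise from above loosens. At the start the screw is tight; the pad lets go of the rod after 0.65 to 0.85 rad, and 1.1 to 1.3 rad is well loose. Turning back is easy (0.1 Nm) while the clamping grows by some 40 N per rad after the pad meets the rod, up to a hard stop at 1.15 rad; back where it started is tight enough
- block_center (a point): centre of the sample block lying loose in the channel between collar and end block: soft aluminium, 30 mm wide, sawn off by eye, between 60 and 80 mm long (its y axis, along the channel), 24 mm tall, two dark drilled holes in the top, 0.1 to 0.2 kg; its top is 2 mm under the rod. At the start it stands 3 to 15 mm off the end block. A push of 3 to 8 N seats it; 14 N is too hard
- blank_center (a point): spare undrilled aluminium block, 30x70x24 mm, lying on the desk just behind the jig: a bystander; this point is its centre
- hex_key_1: L-shaped hex key, 32x82x6 mm, flat on the desk just in front of the jig: a bystander
- bolt_m6_1: M6 cap screw, 24 mm long, lying loose on the front strip of the jig's base: a bystander
- pencil: green pencil, 136 mm, on the desk to the left: a bystander
- side_cutters: red-handled side cutters, 46x116x12 mm, on the desk to the left: a bystander
- mug: dotted mug, 93 mm tall, behind right: a bystander
Mind the look-alikes: they are no part of the job. What is shaped like the part that bears block_center but blue is not meant.

How it is judged:
On the way, in this order (a step that is already met when the one before it is completed fails the run):
1. the thumb screw is loosened (its pad no longer presses on the rod) while the collar has not yet been shifted (contact force between thrust_pad and rod below 1 N and distance of stop_collar from where it was at the start of the episode below 0.006 m), for 0.1 s.
2. the collar presses the block home: the block bears on the end block with more than 2.5 N (contact force between block and end_block above 2.5 N and contact force between stop_collar and block above 2.5 N and y of block_center in the frame of end_block above -0.041 m), for 0.2 s.
At the end, for the whole second after the job is handed in: The block lies flat in the channel within 1.5 mm of the end block's face, the collar's face is within 1.5 mm of the block's other end, all at rest, and the thumb screw is tight (its pad presses on the rod with more than 18 N) (contact force between thrust_pad and rod above 18 N and y of block_center in the frame of end_block above -0.041 m and y of block_center in the frame of stop_collar below 0.05 m and angle between block_center's own z axis and vertical below 0.05 rad and z of block_center in the frame of end_block below 0.003 m and linear speed of each of stop_collar, block below 0.005 m/s); the robot touches nothing.
It fails at once if the collar pushes on the block with more than 14 N (contact force between stop_collar and block above 14 N).
It fails at once if a bystander is shifted by more than 20 mm (distance of any of blank_center, hex_key_1, bolt_m6_1, pencil, side_cutters, mug from where it was at the start of the episode above 0.02 m).
It also fails if it takes over 48 s, if anything falls off the work surface, if the arm or the gripper's body presses on something with over 40 N, if the wrist force passes 120 N, or if a joint passes its speed limit or range.

### The arm

A 6-joint arm with a two-finger parallel gripper is mounted at the origin on a cart in front of the work surface, level with it; the furniture and walls round the work are solid. World frame = base frame: x ahead of the robot, y to its left, z up, the work surface at z = 0. Lengths are in m, angles in rad, forces in N, time in s.
With the tool pointing down it reaches from about 0.25 to 0.725 m from the base axis. Payload 4 kg.
Tool frame: the origin (TCP) lies at the very end of the fingers, on their centre line; the grasp point (between the pads) lies 19 mm behind it; z points along the fingers, y is the line along which they close (so a half turn about z gives the same grasp; the last joint's range is limited). The gripper opens to 85 mm and grips with 20 to 120 N. Pads are 22 mm wide; open, the fingers measure 114 mm over their backs; the gripper's body (76 mm by 85 mm) begins 54 mm behind the grasp point. The pads swing forward as they close: fully open they stand 13 mm farther back than shut.
Start: joints at [1.291, 0.241, 0.005, 1.335, 0, 1.571], TCP at [0.138, 0.481, 0.211] pointing down, gripper open.
Joint ranges: [-2.72, 2.72], [-1.05, 1.87], [-1.09, 1.28], [-1.99, 2.15], [-1.42, 1.44], [-3.14, 3.14]. Speed limits (rad/s): [2.79, 2.79, 3.14, 3.14, 3.14, 3.14].

### API

Orientations are given as a unit quaternion [x, y, z, w].
In Python, from workcell import bot, vision, workorder, boxes_of gives the robot as it stands.
- The arm moves only by the tool send_rows, never from a script. Its argument "motion" is text: rows parted by semicolons, each of 5 numbers parted by spaces: the closure, from -1 (fully open) to 1 (shut), so that 0 is half open, then the shift along the tool's x, y, z in cm, then the turn about the tool's z in rad. In form: claw x y z twist; .... A call has 1 to 5 rows; each row is the pose to reach, as a shift and turn from the pose commanded when the call began, along the tool's axes at that moment; what a row does not reach only later rows make up. A row lasts 1/10 s, in which the tool goes at most 50 mm and 8.59 degrees, less where a joint would pass 70% of its speed; a pose out of reach is approached as far as the arm can. A call with a gripper value outside its range is refused whole. The fingers move at their own pace and stop on an object; the grip force is fixed at half the most. Time passes only in rows, so rows that repeat a pose let the fingers close. It gives the time, the measured TCP pose, the force, the opening and the grip force at its end, in the units of the state.
- bot.get_obs(): the state, without advancing time (a new reading comes with each control period).
- vision.camera(name): name is "scene" or "top" or "wrist"; returns the picture (480x640x3 uint8, red, green, blue); there is no depth.
- vision.camera_model(name): a dict with "fov_y" (degrees; the focal length in pixels is half the picture's height over the tangent of half this angle, whatever the lens; pixels are square), "cx", "cy" (the principal point, pixels), "world_from_camera" (4x4, takes a point from camera to world coordinates); the wrist camera has in their place "hand_eye" (4x4, takes a point from camera to tool coordinates, whose origin is the TCP and whose axes are the flange's). Camera axes: x right, y down, z forward; pixel columns grow to the right and rows downward; lengths in m; the calibration is good to about 2 mm. A picture is of the moment at which its call begins: read the wrist's pose just before it. camera_model takes no time and is no camera call.
- workorder.job_done(): hands the job in; it is judged then, once.
Trained networks look in the newest picture that a camera, given by its name, has taken for a name from the list of things; names that differ only in an ending like _2 or _b are one class to them, and where a whole thing is asked for, a point or a joint stands for the part that bears it (a point fixed in the world has none). Each returns a list of dicts, best first, with "conf" (0 to 1); they miss things now and then, are a little off and sometimes report something else, mostly with a low value. They report only what shows in the picture. A call takes as long as a camera call. They do not tell look-alikes from the thing itself.
- boxes_of(camera, target): "rect" ([centre column, centre row, width, height] in pixels, round what is visible of it).
The state is a dict: "clock": time; "joint_pos": joint angles; "joint_vel": joint speeds; "tau": joint torques, N m; "eef_pos": TCP position; "tool_rot": TCP orientation; "ft_force": force on the tool from outside, world axes, zero at the start; "ft_torque": the same for the moment, N m; "grip_width": finger opening in m; "grasp_force": force on a finger pad.
Only numpy, scipy, OpenCV 4.12 (cv2) and the standard library are available. Lean on these libraries where they do the work, as an engineer would, in place of code of your own. Each camera call takes 0.05 s, during which the arm holds its last target. There are 200 camera calls.

## Working session

There is one attempt and no reset: what is moved stays moved. The work goes in short steps, Python scripts to look and compute and a tool call to move; the robot and the scene stay as the last step left them, time stands still between calls to the robot, and variables do not carry over. Pictures are saved under pics/ and viewed, at most 10 in all, crops included, and the job is handed in when it is done.

Besides the shell and the picture viewer there is one more tool, called after ">>>" by a JSON object that holds its "name" and its "arguments", one argument or row to a line. send_rows: Moves the arm, as the interface text tells. Its arguments: {"type":"object","properties":{"motion":{"type":"string"}},"required":["motion"]}

```bash
ls; mkdir -p pics; python3 - <<'E'
from workcell import bot, vision, workorder, boxes_of
import cv2, numpy as np
for c in ("scene","top"):
    im=vision.camera(c); cv2.imwrite(f"pics/{c}0.png",im[:,:,::-1])
    m=vision.camera_model(c); print(c,m["fov_y"],m["cx"],m["cy"],np.round(m["world_from_camera"],4).tolist())
    for t in ("screw","stop_collar","end_block","block_center","jig"):
        print(t,[(np.round(d["rect"],1).tolist(),round(d["conf"],2)) for d in boxes_of(c,t)[:3]])
m=vision.camera_model("wrist");print(m)
o=bot.get_obs();print(o)
E
```

```text
pics
scene 52.60456851392923 316.8212216599629 240.1042520890948 [[0.6361, -0.5394, 0.5518, -0.109], [-0.7715, -0.4327, 0.4664, -0.4573], [-0.0128, -0.7224, -0.6914, 0.9357], [0.0, 0.0, 0.0, 1.0]]
screw [([298.6, 260.9, 11.8, 9.5], 0.69), ([299.0, 262.9, 12.7, 11.2], 0.53)]
stop_collar [([300.0, 269.8, 19.7, 27.4], 0.78), ([270.8, 244.4, 18.4, 25.2], 0.72)]
end_block [([270.6, 242.6, 20.4, 21.7], 0.53), ([266.4, 293.1, 23.6, 24.2], 0.31)]
block_center [([297.3, 216.7, 28.2, 22.0], 0.81), ([281.6, 262.2, 23.5, 25.1], 0.58)]
jig [([294.8, 280.1, 90.5, 89.3], 0.73)]
top 54.090179818227654 321.13002506087963 243.8467142336675 [[-0.0118, -0.976, 0.2173, 0.3591], [-0.9999, 0.0118, -0.0012, 0.1514], [-0.0014, -0.2173, -0.9761, 1.0642], [0.0, 0.0, 0.0, 1.0]]
screw [([346.1, 287.9, 8.4, 13.6], 0.45)]
stop_collar [([346.4, 292.4, 13.1, 20.1], 0.73)]
end_block [([282.4, 269.8, 16.6, 21.5], 0.56)]
block_center [([273.1, 214.0, 38.0, 30.0], 0.92), ([306.5, 280.7, 37.7, 21.4], 0.86)]
jig [([330.0, 289.1, 133.6, 80.3], 0.69), ([322.2, 329.1, 39.3, 15.8], 0.3)]
{'fov_y': 65.0349638434207, 'cx': 326.
[... 412 characters left out ...]
int_pos': array([ 1.29099823e+00,  2.40582935e-01,  5.00108763e-03,  1.33518374e+00,
       -2.08728081e-05,  1.57083562e+00]), 'joint_vel': array([ 4.77144342e-04,  3.68788778e-04,  3.03647814e-04,  1.62412396e-03,
       -2.61454660e-04,  1.85129695e-05]), 'tau': array([ 1.50717555e-03, -3.71973932e+01,  2.52571213e+01,  1.41458313e-03,
        1.26646491e-04,  3.61000275e-06]), 'eef_pos': array([0.13808934, 0.48056083, 0.21061541]), 'tool_rot': array([1.39462606e-01, 9.90227338e-01, 1.37629244e-05, 1.24771484e-05]), 'ft_force': array([ 0.71033141,  0.17786147, -0.10474006]), 'ft_torque': array([ 0.00477432, -0.01363742, -0.00320236]), 'grasp_force': 0.0, 'grip_width': 0.08500844278605246}
```

```bash
python3 - <<'E'
import cv2
a=cv2.imread("pics/top0.png")[180:380,220:460]; b=cv2.imread("pics/scene0.png")[180:350,200:400]
cv2.imwrite("pics/topc.png",cv2.resize(a,None,fx=3.3,fy=3,interpolation=cv2.INTER_CUBIC) if 0 else cv2.resize(a,(720,600),interpolation=cv2.INTER_CUBIC))
E
cat > h.py <<'E'
from workcell import bot, vision, boxes_of
import cv2, numpy as np
from scipy.spatial.transform import Rotation as R
def T_tool(o):
    T=np.eye(4);T[:3,:3]=R.from_quat(o["tool_rot"]).as_matrix();T[:3,3]=o["eef_pos"];return T
def ray(cam,uv,T=None):
    m=vision.camera_model(cam);f=240/np.tan(np.radians(m["fov_y"]/2))
    W=m["world_from_camera"] if T is None else T@m["hand_eye"]
    d=W[:3,:3]@np.array([(uv[0]-m["cx"])/f,(uv[1]-m["cy"])/f,1]);return W[:3,3],d
def atz(cam,uv,z,T=None):
    p,d=ray(cam,uv,T);return p+d*(z-p[2])/d[2]
def tri(rs):
    A=0;b=0
    for p,d in rs:
        d=d/np.linalg.norm(d);P=np.eye(3)-np.outer(d,d);A=A+P;b=b+P@p
    return np.linalg.solve(A,b)
def proj(cam,X,T=None):
    m=vision.camera_model(cam);f=240/np.tan(np.radians(m["fov_y"]/2))
    W=m["world_from_camera"] if T is None else T@m["hand_eye"]
    c=np.linalg.inv(W)@np.append(X,1);return c[0]/c[2]*f+m["cx"],c[1]/c[2]*f+m["cy"]
def rep(uv,h):  # pixel in
    pass
E
python3 - <<'E'
from h import *
print("screw tri",tri([ray("scene",(298.6,260.9)),ray("top",(346.1,287.9))]))
print("collar tri",tri([ray("scene",(300,269.8)),ray("top",(346.4,292.4))]))
print("screw top z.096",atz("top",(346.1,287.9),.096),atz("scene",(298.6,260.9),.096))
print("end",atz("top",(282.4,269.8),.05),"block",atz("top",(306.5,280.7),.03))
E
```

```text
screw tri [0.48110258 0.09968768 0.09229601]
collar tri [0.47687115 0.09620896 0.06581917]
screw top z.096 [0.48075915 0.09978808 0.096     ] [0.47837818 0.09732385 0.096     ]
end [0.52785889 0.2354845  0.05      ] block [0.5061061  0.18360312 0.03      ]
```

View pics/topc.png

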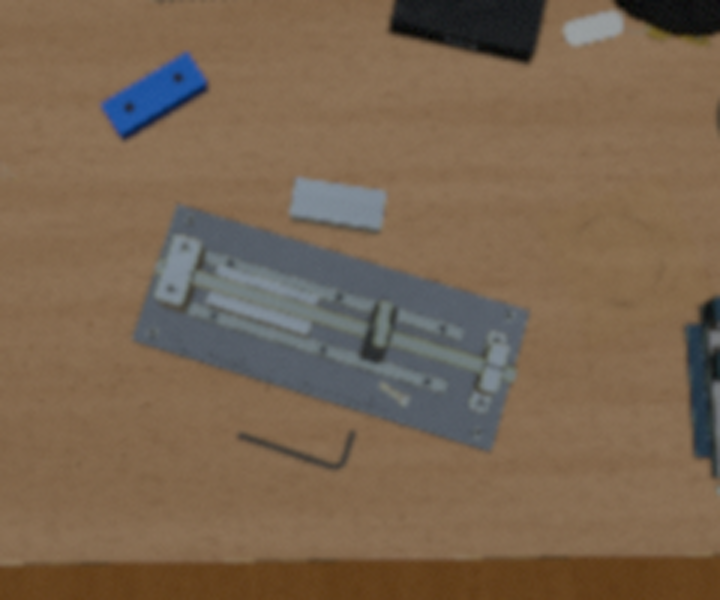

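>>> {"name": "send_rows", "arguments": {
  "motion": "-1 -4 -2.5 0 0; -1 -8 -5 0 0; -1 -12 -7.5 0 0; -1 -16 -10 0 0; -1 -20 -12.5 0 0"
}}

```text
clock: 1.1
eef_pos: [0.2967, 0.3038, 0.2108]
tool_rot: [0.139, 0.99, 0.0, 0.0]
ft_force: [1.2, 1.7, -0.1]
grip_width: 0.0854
grasp_force: 0.0
```

>>> {"name": "send_rows", "arguments": {
  "motion": "-1 -4 -2.5 0 0; -1 -8 -5 0 0; -1 -12 -7.5 0 0; -1 -16 -10 0 0; -1 -20 -12.5 0 0"
}}

```text
clock: 1.6
eef_pos: [0.4546, 0.1281, 0.2109]
tool_rot: [0.14, 0.99, 0.0, 0.0]
ft_force: [1.7, 0.9, 0.1]
grip_width: 0.0857
grasp_force: 0.0
```

```bash
cat > look.py <<'E'
from h import *
import sys,json
n=sys.argv[1]
o=bot.get_obs();T=T_tool(o);im=vision.camera("wrist");cv2.imwrite(f"pics/{n}.png",im[:,:,::-1])
json.dump(T.tolist(),open(f"{n}.json","w"));print(o["eef_pos"],o["tool_rot"],o["clock"])
for t in sys.argv[2:]:
    print(t,[(np.round(d["rect"],1).tolist(),round(d["conf"],2)) for d in boxes_of("wrist",t)[:3]])
E
python3 look.py w1 screw stop_collar
```

```text
[0.45462503 0.12814424 0.2108895 ] [1.39553660e-01 9.90214412e-01 2.76591133e-04 3.44136975e-04] 1.6
screw [([300.6, 271.9, 18.5, 47.8], 0.79), ([397.5, 251.2, 90.8, 32.1], 0.59)]
stop_collar [([338.6, 253.1, 299.1, 25.2], 0.71), ([301.4, 261.1, 22.5, 66.6], 0.64)]
```

>>> {"name": "send_rows", "arguments": {
  "motion": "-1 -1.7 -1.3 0 0; -1 -3.4 -2.5 0 0; -1 -3.4 -2.5 0 0"
}}

```text
clock: 2.05
eef_pos: [0.4796, 0.0962, 0.2105]
tool_rot: [0.14, 0.99, -0.0, 0.0]
ft_force: [0.0, 1.2, -0.4]
grip_width: 0.0853
grasp_force: 0.0
```

```bash
python3 look.py w2 screw stop_collar block_center end_block
```

```text
[0.4796261  0.09615892 0.21054078] [ 1.39890256e-01  9.90167007e-01 -6.19991884e-05  9.81237239e-05] 2.05
screw [([329.2, 233.9, 16.1, 45.7], 0.56)]
stop_collar [([330.6, 223.2, 21.1, 66.0], 0.77)]
block_center [([533.4, 330.4, 76.5, 64.5], 0.79), ([425.0, 217.9, 93.4, 35.0], 0.69)]
end_block [([497.9, 221.8, 48.0, 64.7], 0.96)]
```

View pics/w2.png

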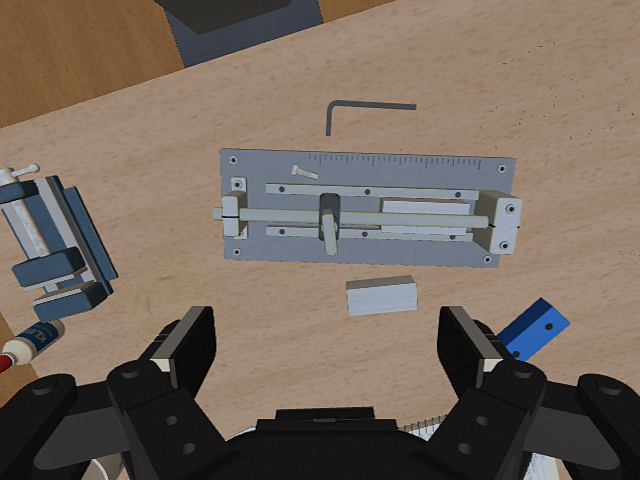

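```bash
python3 - <<'E'
from h import *
import json
T1,T2=[np.array(json.load(open(f"w{i}.json"))) for i in (1,2)]
print("screw",tri([ray("wrist",(300.6,271.9),T1),ray("wrist",(329.2,233.9),T2)]))
print("at .096",atz("wrist",(300.6,271.9),.096,T1),atz("wrist",(329.2,233.9),.096,T2))
# rod line z=.044: ends ~ (245,215)...(488,221)
a=atz("wrist",(225,214),.044,T2);b=atz("wrist",(480,221.5),.044,T2);print(a,b,np.arctan2((b-a)[0],(b-a)[1]))
im=cv2.imread("pics/w2.png")
cv2.imwrite("pics/w2c.png",cv2.resize(im[175:275,270:400],None,fx=6,fy=6,interpolation=cv2.INTER_CUBIC))
E
```

```text
screw [0.48581447 0.09634839 0.08040068]
at .096 [0.48054685 0.09910733 0.096     ] [0.4817247  0.09731914 0.096     ]
[0.451589   0.00922668 0.044     ] [0.52150557 0.22760993 0.044     ] 0.30984388197153456
```

View pics/w2c.png

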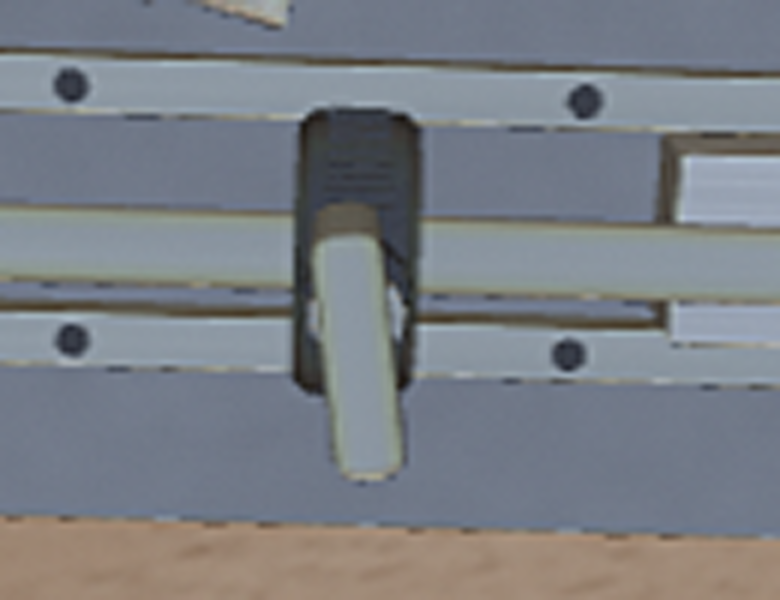

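```bash
python3 - <<'E'
from h import *
import json
T=np.array(json.load(open("w2.json")))
P=lambda x,y,z:atz("wrist",(270+x/6,175+y/6),z,T)
a=P(348,237,.108);b=P(371,476,.108);c=(a+b)/2;d=b-a
print("len",np.linalg.norm(d),"centre",c,"dir",d[:2])
t=T[:3,:3].T@np.array([d[0],d[1],0]);print("spade dir in tool",t, "angle from x (twist)",np.arctan(t[1]/t[0]))
print("shift tool",T[:3,:3].T@(c-T[:3,3]))
u=np.array([np.sin(.31),np.cos(.31)])
print("block near",P(678,155,.036)[:2]@u, P(668,340,.036)[:2]@u,"screw",c[:2]@u, "collar face", P(418,250,.044)[:2]@u)
m=lambda uv,z:atz("wrist",uv,z,T)[:2]@u
print("end face",m((478,192),.062),m((489,249),.062),"block far",m((469,207),.036))
E
```

```text
len 0.030398600929525548 centre [0.47938974 0.09846457 0.108     ] dir [ 0.02988308 -0.00557463]
spade dir in tool [-3.02578341e-02  2.92205037e-03  6.12594436e-06] angle from x (twist) -0.09627315308016379
shift tool [0.00088755 0.0021597  0.10254038]
block near 0.2884190323983351 0.28896598967582665 screw 0.24001309093992046 collar face 0.2493281054577917
end face 0.3628927227413388 0.3795821008320055 block far 0.36725475863407314
```

>>> {"name": "send_rows", "arguments": {
  "motion": "-1 0.1 0.2 2.5 -0.1; -1 0.1 0.2 5 -0.1; -1 0.1 0.2 7 -0.1; -1 0.1 0.2 7 -0.1; -1 0.1 0.2 7 -0.1"
}}

```text
clock: 2.8
eef_pos: [0.4785, 0.0991, 0.141]
tool_rot: [0.089, 0.996, -0.0, -0.0]
ft_force: [0.5, -0.0, 0.7]
grip_width: 0.0852
grasp_force: 0.0
```

```bash
python3 look.py w3 screw
```

```text
[0.4784773  0.09914878 0.14095421] [ 8.92831592e-02  9.96006258e-01 -1.63351476e-05 -2.27100588e-04] 2.8
screw [([326.1, 266.5, 19.6, 62.0], 0.65)]
```

View pics/w3.png

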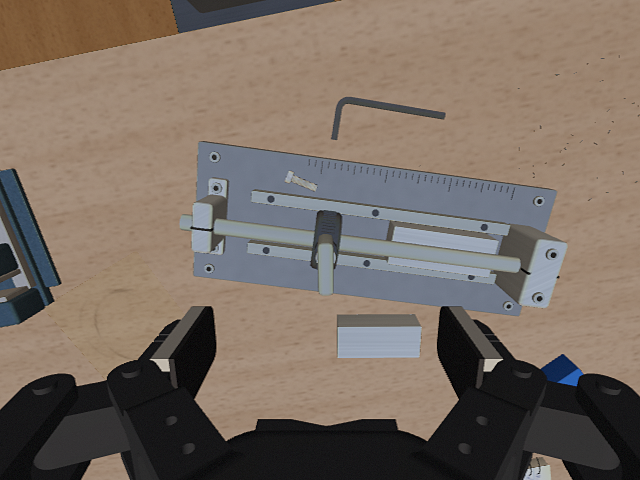

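```bash
python3 - <<'E'
from h import *
import json
T=np.array(json.load(open("w3.json")))
g=cv2.cvtColor(cv2.imread("pics/w3.png"),cv2.COLOR_BGR2GRAY)
print(g[228:300:2,326].tolist()); print(g[275,310:345].tolist()); print(g[250,310:345].tolist())
for uv in [(326,238),(326,293.5)]: print(T[:3,:3].T@(atz("wrist",uv,.108,T)-T[:3,3]))
E
```

```text
[60, 66, 59, 88, 88, 88, 92, 91, 143, 151, 149, 151, 150, 150, 149, 150, 150, 150, 150, 149, 149, 150, 149, 149, 150, 150, 149, 148, 149, 149, 148, 149, 149, 143, 141, 142]
[120, 121, 120, 121, 119, 119, 121, 112, 110, 147, 149, 150, 152, 151, 151, 149, 149, 151, 150, 148, 147, 150, 136, 95, 122, 120, 120, 121, 120, 121, 120, 121, 121, 121, 121]
[112, 90, 63, 64, 67, 63, 59, 79, 132, 155, 149, 150, 151, 150, 151, 150, 151, 149, 149, 148, 149, 148, 134, 75, 62, 65, 55, 42, 81, 113, 117, 114, 115, 118, 122]
[ 0.01771149 -0.000591    0.03296222]
[-0.01503186 -0.00057024  0.0329475 ]
```

>>> {"name": "send_rows", "arguments": {
  "motion": "-1 0.1 -0.07 3 0; -1 0.1 -0.07 5 0; -1 0.1 -0.07 6.2 0; -0.3 0.1 -0.07 6.2 0; 0.3 0.1 -0.07 6.2 0"
}}

```text
clock: 3.4
eef_pos: [0.4786, 0.0983, 0.0796]
tool_rot: [0.09, 0.996, 0.0, 0.001]
ft_force: [-0.8, -0.6, 0.0]
grip_width: 0.0587
grasp_force: 0.0
```

>>> {"name": "send_rows", "arguments": {
  "motion": "0.6 0 0 0 0; 1 0 0 0 0; 1 0 0 0 0; 1 0 0 0 0; 1 0 0 0 0"
}}

```text
clock: 3.9
eef_pos: [0.4784, 0.0985, 0.0795]
tool_rot: [0.09, 0.996, 0.001, 0.001]
ft_force: [-0.4, 1.5, 4.7]
grip_width: 0.0066
grasp_force: 60.5
```

>>> {"name": "send_rows", "arguments": {
  "motion": "1 0 0 0 -0.1; 1 0 0 0 -0.2; 1 0 0 0 -0.3; 1 0 0 0 -0.4; 1 0 0 0 -0.5"
}}

```text
clock: 4.4
eef_pos: [0.4785, 0.0976, 0.0796]
tool_rot: [-0.161, 0.987, -0.001, 0.001]
ft_force: [-1.2, -2.0, 7.0]
grip_width: 0.0068
grasp_force: 60.7
```

>>> {"name": "send_rows", "arguments": {
  "motion": "1 0 0 0 -0.1; 1 0 0 0 -0.2; 1 0 0 0 -0.3; 1 0 0 0 -0.4; 1 0 0 0 -0.5"
}}

```text
clock: 4.9
eef_pos: [0.4791, 0.0972, 0.0798]
tool_rot: [-0.4, 0.916, -0.001, 0.001]
ft_force: [0.3, -2.0, 7.4]
grip_width: 0.007
grasp_force: 60.8
```

>>> {"name": "send_rows", "arguments": {
  "motion": "1 0 0 0 -0.1; 1 0 0 0 -0.2; 1 0 0 0 -0.2; 1 0 0 0 -0.2"
}}

```text
clock: 5.3
eef_pos: [0.4796, 0.0973, 0.0801]
tool_rot: [-0.488, 0.873, -0.002, 0.001]
ft_force: [1.0, -3.1, 7.5]
grip_width: 0.0064
grasp_force: 60.8
```

```bash
python3 look.py w4 screw stop_collar; python3 - <<'E'
from h import *
o=bot.get_obs();print(o["ft_force"],o["ft_torque"],o["joint_pos"])
R0=R.from_quat(o["tool_rot"]).as_matrix()
for a in (.30,.31): print(R0.T@np.array([np.sin(a),np.cos(a),0]))
E
```

```text
[0.47957264 0.09729608 0.08005292] [-0.48793534  0.87287696 -0.00171022  0.00141385] 5.3
screw [([327.1, 315.5, 22.5, 89.7], 0.65), ([461.8, 263.4, 60.8, 109.5], 0.49)]
stop_collar [([326.4, 300.0, 75.1, 118.2], 0.73)]
[ 0.88988671 -1.78936988  7.30099216] [-0.51850361 -0.14833838  0.00651114] [ 0.20175621  0.31648182 -0.25166937  0.9989224  -0.00243581 -0.81763516]
[-9.68562879e-01  2.48768626e-01 -3.45067442e-04]
[-9.71002087e-01  2.39070819e-01 -3.00697030e-04]
```

View pics/w4.png

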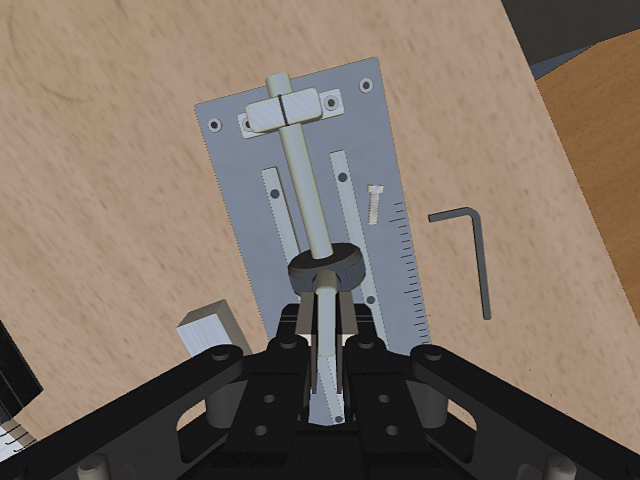

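>>> {"name": "send_rows", "arguments": {
  "motion": "1 -0.39 0.1 0 0; 1 -0.97 0.24 0 0; 1 -1.55 0.39 0 0; 1 -2.13 0.53 0 0; 1 -2.52 0.63 0 0"
}}

```text
clock: 5.95
eef_pos: [0.4876, 0.1224, 0.08]
tool_rot: [-0.488, 0.873, -0.002, 0.002]
ft_force: [1.2, -2.5, 7.5]
grip_width: 0.0069
grasp_force: 60.8
```

>>> {"name": "send_rows", "arguments": {
  "motion": "1 -0.2 0.05 0 0; 1 -0.4 0.1 0 0; 1 -0.6 0.15 0 0; 1 -0.7 0.17 0 0; 1 -0.7 0.17 0 0"
}}

```text
clock: 6.45
eef_pos: [0.4898, 0.1292, 0.08]
tool_rot: [-0.488, 0.873, -0.002, 0.002]
ft_force: [1.7, -0.9, 6.4]
grip_width: 0.0068
grasp_force: 60.7
```

```bash
cat > f.py <<'E'
from h import *
o=bot.get_obs();u=np.array([np.sin(.31),np.cos(.31),0]);v=np.array([u[1],-u[0],0])
d=o["eef_pos"]-np.array([.4796,.0973,.08]);print("t",o["clock"],"along",1e3*d@u,"lat",1e3*d@v,"F along",o["ft_force"]@u,"lat",o["ft_force"]@v,o["ft_torque"])
E
python3 f.py; python3 - <<'E'
from h import *
for c in ("scene","top"):
    im=vision.camera(c);cv2.imwrite(f"pics/{c}1.png",im[:,:,::-1])
for c,r in (("scene",(230,300,245,325)),):
    cv2.imwrite("pics/s1c.png",cv2.resize(cv2.imread(f"pics/{c}1.png")[r[0]:r[1],r[2]:r[3]],None,fx=8,fy=8,interpolation=cv2.INTER_CUBIC))
E
```

```text
t 6.45 along 33.47835732418067 lat -0.04171534671788042 F along -0.36499692179575827 lat 1.9273320101664022 [-0.44837347 -0.28932882 -0.00616438]
```

View pics/s1c.png

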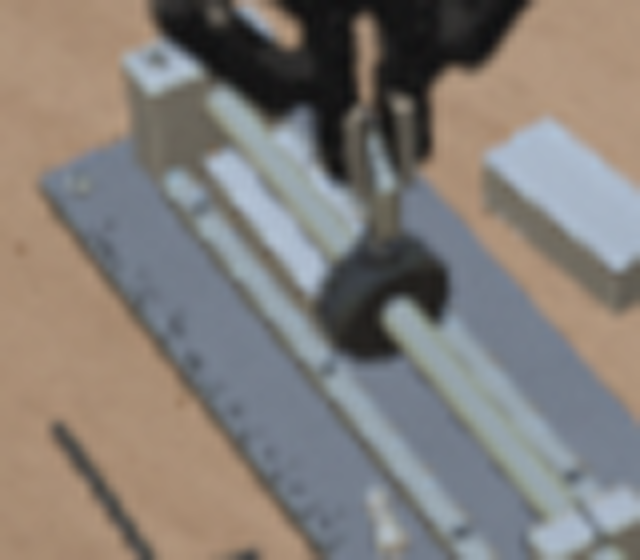

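>>> {"name": "send_rows", "arguments": {
  "motion": "1 -0.1 0.025 0 0; 1 -0.2 0.05 0 0; 1 -0.3 0.075 0 0; 1 -0.4 0.1 0 0; 1 -0.4 0.1 0 0"
}}

```text
clock: 7.05
eef_pos: [0.491, 0.133, 0.08]
tool_rot: [-0.488, 0.873, -0.002, 0.002]
ft_force: [0.7, -2.8, 6.0]
grip_width: 0.0068
grasp_force: 60.7
```

>>> {"name": "send_rows", "arguments": {
  "motion": "1 -0.05 0.0125 0 0; 1 -0.1 0.025 0 0; 1 -0.15 0.0375 0 0; 1 -0.2 0.05 0 0; 1 -0.25 0.0625 0 0"
}}

```text
clock: 7.55
eef_pos: [0.4915, 0.1347, 0.0801]
tool_rot: [-0.488, 0.873, -0.002, 0.001]
ft_force: [0.8, -5.0, 7.6]
grip_width: 0.0062
grasp_force: 60.8
```

```bash
python3 f.py; python3 look.py w5 block_center end_block
```

```text
t 7.55 along 39.22690005975769 lat -0.03783310894080743 F along -4.529155546714403 lat 2.262109051044032 [-0.97201669 -0.10291292  0.01930452]
[0.49153047 0.13466864 0.0800519 ] [-0.48772653  0.87299276 -0.00232165  0.00104307] 7.55
block_center [([346.6, 335.5, 35.2, 97.4], 0.7), ([325.1, 314.9, 21.2, 89.3], 0.41)]
end_block [([335.9, 409.5, 19.4, 34.0], 0.81)]
```

>>> {"name": "send_rows", "arguments": {
  "motion": "1 -0.05 0.0125 0 0; 1 -0.1 0.025 0 0; 1 -0.15 0.0375 0 0"
}}

```text
clock: 8.0
eef_pos: [0.492, 0.1359, 0.08]
tool_rot: [-0.488, 0.873, -0.002, 0.001]
ft_force: [-0.4, -4.7, 7.6]
grip_width: 0.0069
grasp_force: 60.8
```

```bash
python3 f.py
```

```text
t 8.0 along 40.560822621192635 lat -0.02017826424156758 F along -4.595913190732212 lat 1.063297838001024 [-1.0624957  -0.09252582  0.00478591]
```

>>> {"name": "send_rows", "arguments": {
  "motion": "1 -0.04 0.01 0 0; 1 -0.08 0.02 0 0; 1 -0.12 0.03 0 0; 1 -0.16 0.04 0 0; 1 -0.19 0.05 0 0"
}}

```text
clock: 8.5
eef_pos: [0.4925, 0.1377, 0.08]
tool_rot: [-0.488, 0.873, -0.002, 0.001]
ft_force: [0.3, -5.8, 8.1]
grip_width: 0.0068
grasp_force: 60.8
```

```bash
python3 f.py
```

```text
t 8.5 along 42.4582352194996 lat -0.020608568206066335 F along -5.4628061687118965 lat 2.079765983492542 [-1.06714538 -0.10717802  0.00964577]
```

>>> {"name": "send_rows", "arguments": {
  "motion": "1 -0.04 0.01 0 0; 1 -0.08 0.02 0 0; 1 -0.12 0.03 0 0; 1 -0.16 0.04 0 0; 1 -0.19 0.05 0 0"
}}

```text
clock: 9.0
eef_pos: [0.4931, 0.1397, 0.08]
tool_rot: [-0.488, 0.873, -0.002, 0.001]
ft_force: [0.8, -5.4, 8.1]
grip_width: 0.0067
grasp_force: 60.8
```

```bash
python3 f.py
```

```text
t 9.0 along 44.4974023134011 lat -0.03879036596303756 F along -4.935601213663515 lat 2.4009405925148886 [-1.06037289 -0.0924184   0.04369074]
```

>>> {"name": "send_rows", "arguments": {
  "motion": "1 -0.03 0.0075 0 0; 1 -0.06 0.015 0 0; 1 -0.09 0.0225 0 0; 1 -0.12 0.03 0 0; 1 -0.15 0.0375 0 0"
}}

```text
clock: 9.5
eef_pos: [0.4936, 0.1411, 0.08]
tool_rot: [-0.488, 0.873, -0.002, 0.001]
ft_force: [1.4, -4.8, 7.9]
grip_width: 0.0066
grasp_force: 60.8
```

```bash
python3 f.py
```

```text
t 9.5 along 46.0305955116418 lat -0.015370806609280752 F along -4.154490874313965 lat 2.809907211283797 [-1.0233972  -0.16845485  0.05937746]
```

>>> {"name": "send_rows", "arguments": {
  "motion": "1 -0.03 0.0075 0 0; 1 -0.06 0.015 0 0; 1 -0.09 0.0225 0 0; 1 -0.12 0.03 0 0; 1 -0.15 0.0375 0 0"
}}

```text
clock: 10.0
eef_pos: [0.4941, 0.1426, 0.08]
tool_rot: [-0.488, 0.873, -0.002, 0.001]
ft_force: [1.4, -5.1, 7.3]
grip_width: 0.0067
grasp_force: 60.8
```

```bash
python3 f.py
```

```text
t 10.0 along 47.58854919452925 lat -0.025608886221957127 F along -4.420639684690564 lat 2.888502146747962 [-0.99822878 -0.16912497  0.04028156]
```

>>> {"name": "send_rows", "arguments": {
  "motion": "1 -0.03 0.0075 0 0; 1 -0.06 0.015 0 0; 1 -0.09 0.0225 0 0; 1 -0.12 0.03 0 0; 1 -0.15 0.0375 0 0"
}}

```text
clock: 10.5
eef_pos: [0.4946, 0.1441, 0.08]
tool_rot: [-0.488, 0.873, -0.002, 0.001]
ft_force: [1.1, -4.4, 8.0]
grip_width: 0.0071
grasp_force: 60.8
```

```bash
python3 f.py
```

```text
t 10.5 along 49.149352407947916 lat -0.029456404461664025 F along -3.8373964491732773 lat 2.3680193849848052 [-1.0232954  -0.13405472  0.010509  ]
```

>>> {"name": "send_rows", "arguments": {
  "motion": "1 -0.03 0.0075 0 0; 1 -0.06 0.015 0 0; 1 -0.09 0.0225 0 0; 1 -0.12 0.03 0 0"
}}

```text
clock: 10.9
eef_pos: [0.4949, 0.1453, 0.08]
tool_rot: [-0.488, 0.873, -0.002, 0.001]
ft_force: [0.5, -4.6, 8.0]
grip_width: 0.0066
grasp_force: 60.8
```

```bash
python3 f.py
```

```text
t 10.9 along 50.38039709709505 lat -0.04785408612838207 F along -4.186944266673532 lat 1.847685141378957 [-1.04248177 -0.1741476  -0.05067426]
```

>>> {"name": "send_rows", "arguments": {
  "motion": "1 -0.03 0.0075 0 0; 1 -0.06 0.015 0 0; 1 -0.09 0.0225 0 0; 1 -0.12 0.03 0 0"
}}

```text
clock: 11.3
eef_pos: [0.4953, 0.1465, 0.08]
tool_rot: [-0.488, 0.873, -0.002, 0.001]
ft_force: [1.0, -4.2, 8.0]
grip_width: 0.0072
grasp_force: 60.8
```

```bash
python3 f.py
```

```text
t 11.3 along 51.62460484744624 lat -0.028425897579918945 F along -3.6481797912867995 lat 2.228303117958686 [-1.03728082 -0.18137227  0.00892453]
```

>>> {"name": "send_rows", "arguments": {
  "motion": "1 -0.03 0.0075 0 0; 1 -0.06 0.015 0 0; 1 -0.09 0.0225 0 0"
}}

```text
clock: 11.6
eef_pos: [0.4955, 0.1468, 0.08]
tool_rot: [-0.488, 0.873, -0.003, 0.001]
ft_force: [0.2, -6.0, 9.0]
grip_width: 0.0066
grasp_force: 60.9
```

```bash
python3 f.py
```

```text
t 11.6 along 51.99647557620924 lat -0.008436351596552389 F along -5.678784345188846 lat 2.004343684517521 [-1.39321981 -0.09773377 -0.00951322]
```

>>> {"name": "send_rows", "arguments": {
  "motion": "1 -0.02 0.005 0 0; 1 -0.04 0.01 0 0; 1 -0.04 0.01 0 0"
}}

```text
clock: 11.9
eef_pos: [0.4955, 0.1469, 0.0801]
tool_rot: [-0.487, 0.873, -0.003, 0.0]
ft_force: [1.2, -6.8, 9.1]
grip_width: 0.0071
grasp_force: 60.9
```

```bash
python3 f.py
```

```text
t 11.9 along 52.044044002721385 lat -0.0004197717401663203 F along -6.133733700023846 lat 3.222579881852795 [-1.57636587 -0.09993779 -0.0093517 ]
```

>>> {"name": "send_rows", "arguments": {
  "motion": "1 -0.03 0.0075 0 0; 1 -0.06 0.015 0 0; 1 -0.09 0.0225 0 0; 1 -0.09 0.0225 0 0; 1 -0.09 0.0225 0 0"
}}

```text
clock: 12.4
eef_pos: [0.4955, 0.1471, 0.08]
tool_rot: [-0.487, 0.873, -0.004, -0.0]
ft_force: [-0.8, -9.7, 10.3]
grip_width: 0.0068
grasp_force: 61.1
```

```bash
python3 f.py
```

```text
t 12.4 along 52.24913385454246 lat -0.02819174699495685 F along -9.453176386239916 lat 2.23771964968672 [-1.90379617  0.05103962  0.00968926]
```

>>> {"name": "send_rows", "arguments": {
  "motion": "1 0 0 0 0; 1 0 0 0 0; 1 0 0 0 0.1; 1 0 0 0 0.2; 1 0 0 0 0.3"
}}

```text
clock: 12.9
eef_pos: [0.495, 0.1474, 0.0798]
tool_rot: [-0.35, 0.937, -0.003, 0.0]
ft_force: [-1.4, -7.9, 8.8]
grip_width: 0.0067
grasp_force: 60.9
```

```bash
python3 f.py
```

```text
t 12.9 along 52.39465353679053 lat -0.5652925130183961 F along -7.9789519388385575 lat 1.1047291363388736 [-1.60818587  0.1385004   0.08061319]
```

>>> {"name": "send_rows", "arguments": {
  "motion": "1 0 0 0 0.1; 1 0 0 0 0.2; 1 0 0 0 0.3; 1 0 0 0 0.4; 1 0 0 0 0.5"
}}

```text
clock: 13.4
eef_pos: [0.4946, 0.1482, 0.0796]
tool_rot: [-0.107, 0.994, -0.002, 0.0]
ft_force: [-1.3, -5.6, 7.6]
grip_width: 0.0067
grasp_force: 60.8
```

```bash
python3 f.py
```

```text
t 13.4 along 53.00738193166505 lat -1.2481544680218697 F along -5.758604846338536 lat 0.4996370029318133 [-1.16941192  0.33133244  0.0893649 ]
```

>>> {"name": "send_rows", "arguments": {
  "motion": "1 0 0 0 0.1; 1 0 0 0 0.2; 1 0 0 0 0.3; 1 0 0 0 0.4; 1 0 0 0 0.45"
}}

```text
clock: 13.9
eef_pos: [0.4946, 0.149, 0.0794]
tool_rot: [0.116, 0.993, -0.001, 0.001]
ft_force: [-0.7, -2.8, 6.7]
grip_width: 0.0071
grasp_force: 60.7
```

```bash
python3 f.py; python3 look.py w6 screw stop_collar block_center end_block
```

```text
t 13.9 along 53.772797213904354 lat -1.5154271804510373 F along -2.8547163414869585 lat 0.17940551242558272 [-0.693553    0.22867525  0.07129841]
[0.49456066 0.14897193 0.07941724] [ 1.16412207e-01  9.93200001e-01 -1.18530644e-03  7.41789260e-04] 13.9
screw [([326.1, 316.2, 25.0, 87.7], 0.7)]
stop_collar [([330.2, 294.9, 35.6, 127.0], 0.57)]
block_center [([414.5, 266.5, 136.2, 63.7], 0.91), ([566.3, 406.4, 63.0, 46.5], 0.88), ([500.8, 281.9, 82.5, 110.6], 0.53)]
end_block [([501.0, 282.6, 82.6, 110.1], 0.97)]
```

View pics/w6.png

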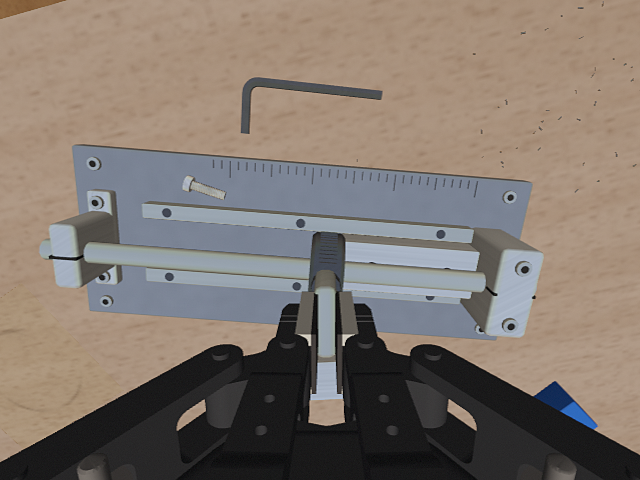

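>>> {"name": "send_rows", "arguments": {
  "motion": "1 0 0 0 0.05; 1 0 0 0 0.05; 0.7 0 0 0 0.05; 0.3 0 0 0 0.05; -0.2 0 0 0 0.05"
}}

```text
clock: 14.65
eef_pos: [0.494, 0.1503, 0.0783]
tool_rot: [0.139, 0.99, -0.0, -0.0]
ft_force: [-0.4, -0.3, -0.0]
grip_width: 0.0409
grasp_force: 0.0
```

>>> {"name": "send_rows", "arguments": {
  "motion": "-0.4 0 0 0 0; -0.4 0 0 -2 0; -0.4 0 0 -6 0; -0.4 0 0 -9 0; -0.4 0 0 -9 0"
}}

```text
clock: 15.15
eef_pos: [0.4974, 0.1513, 0.1733]
tool_rot: [0.139, 0.99, 0.002, 0.004]
ft_force: [0.4, 0.3, -0.6]
grip_width: 0.0602
grasp_force: 0.0
```

```bash
python3 look.py w7 screw stop_collar block_center end_block; python3 f.py; python3 - <<'E'
import cv2
im=cv2.imread("pics/w7.png");cv2.imwrite("pics/w7c.png",cv2.resize(im[160:310,230:530],None,fx=2.6,fy=2.6,interpolation=cv2.INTER_CUBIC))
E
```

```text
[0.4973515  0.15134495 0.17329586] [0.13938185 0.99022784 0.00198073 0.00419613] 15.15
screw [([322.4, 247.5, 17.3, 52.6], 0.83)]
stop_collar [([322.2, 235.3, 20.9, 72.8], 0.66)]
block_center [([384.0, 223.8, 99.7, 39.1], 0.97), ([497.9, 339.1, 68.1, 54.8], 0.78), ([321.4, 234.4, 25.6, 74.5], 0.52)]
end_block [([446.0, 227.8, 45.6, 72.4], 0.76)]
t 15.4 along 54.26018809458986 lat -3.2313978593217483 F along 0.7557330480928655 lat 0.6730830454751487 [ 0.0166291   0.01968882 -0.01412762]
```

View pics/w7c.png

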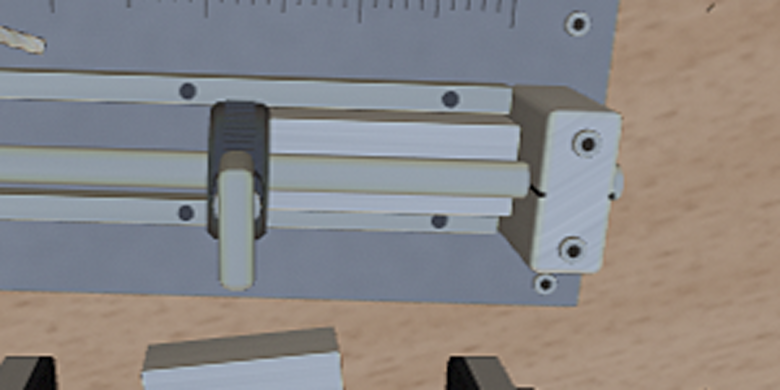

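```bash
python3 -c "
from workcell import workorder
print(workorder.job_done())"
```

```text
the job is handed in; nothing more can be done
None
```

I loosened the screw, slid the collar to press the block against the end block at an estimated 5 N, then turned the screw slightly past its starting angle. I let go and handed the job in at about 15 s. The last picture shows no gap at either end of the block; I did not measure the clamp force, and the hand-in gave no verdict.

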